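# Start the locking screw of a microscope foot

### The arm

A 6-joint arm with a two-finger parallel gripper is mounted at the origin on the work surface. World frame = base frame: x ahead of the robot, y to its left, z up, the work surface at z = 0. Lengths are in mm, angles in rad, forces in N, time in s.
With the tool pointing down it reaches from about 350 to 725 mm from the base axis. Payload 4.3 kg.
Tool frame: the origin (TCP) lies at the very end of the fingers, on their centre line; the grasp point (between the pads) lies 19 mm behind it; z points along the fingers, y is the direction in which the jaws open and shut (so a half turn about z gives the same grasp; the last joint's range is limited). The gripper opens to 85 mm and grips with 20 to 120 N. Pads are 22 mm wide; open, the fingers measure 114 mm over their backs; the gripper's body (76 mm by 85 mm) begins 54 mm behind the grasp point. The pads swing forward as they close: fully open they stand 13 mm farther back than shut.
Start: joints at [-1.327, 0.377, 0.081, 1.274, 0, 1.46], TCP at [199.23, -539.423, 205.129] pointing down, gripper open.
Joint ranges: [-2.72, 2.72], [-0.84, 1.66], [-1.02, 1.22], [-1.77, 2.12], [-1.37, 1.28], [-3.14, 3.14]. Speed limits (rad/s): [2.57, 2.57, 3.14, 3.14, 3.14, 3.14].

### API

Orientations are given as a rotation vector (axis times angle).
In Python, from cell import env gives the robot as it stands. Calls block until the motion is done:
- env.move_pose(position, orientation): joint-space move of the TCP to a pose.
- env.move_linear(position, rot=None, speed=150, guard=None): straight line of the TCP; rot=None keeps the orientation; speed is the mean speed in mm/s. With guard (N) it stops when the force on the tool has changed by that much, and returns True; else False.
- env.move_j(angles): joint-space move.
- env.ungrasp() and env.grab(): open the fingers fully, or close them until they stop; the grip force is fixed at half the most.
- env.sleep(seconds).
- env.ik(position, orientation): joint angles nearest the present ones, or None.
- env.get_state(): the state.
- env.capture(name): name is "side" or "top"; returns a dict with "image" (384x512x3 uint8, red, green, blue), "fx", "fy", "cx", "cy" (pixels), "eye" and "rotation" of the camera in the world. Camera axes: x right, y down, z forward; pixel columns grow to the right and rows downward; lengths in mm; the calibration is good to about 2 mm. A picture is of the moment at which its call begins. There is no depth.
A pose or a line that the arm cannot do raises env.PlanningError and nothing moves.
- env.finish_job(): hands the job in, once; it reports no verdict.
The state is a dict: "time": time; "joint_positions": joint angles; "dq": joint speeds; "tau": joint torques, N m; "eef_pos": TCP position; "ee_rot": TCP orientation; "contact_force": force on the tool from outside, world axes, zero at the start; "wrist_torque": the same for the moment, N m; "finger_gap": finger opening in mm.
Only numpy, scipy, OpenCV 4.12 (cv2) and the standard library are available. Lean on these libraries where they do the work, as an engineer would, in place of code of your own. Each camera call takes 0.05 s, during which the arm holds its last target.

### The job

Take the T-handled key with the four prongs and set it square over the bar-headed locking screw on the black microscope foot, down onto the foot with the bar between the prongs, before you turn anything. Then turn the key a quarter turn clockwise (seen from above) to start the screw, let go, and leave the key standing upright on the screw. Leave the other T-handled key, the one with the plain round end, where it stands.

Things in the scene. Friction and masses are not known exactly. Their poses are not given: they have to be found in the camera images.
- key_mid (a point): Four-pronged key, loose, upright, 110 mm tall, 0.15-0.3 kg; this point: on its axis, 55 mm above the prong tips. z up, x along the black T-handle (64 long x, 16 thick y, 26 high, centre 42 mm above this point). Steel shaft 14 mm across, then a cross 52 mm over its arms, at 45 degrees to the handle; under each arm end a prong 7 mm across, 22 mm long, 22 mm from the axis.
- lock_bar (a point): Screw axis at the flat round black face, 84 mm across, where the prongs come to stand (30 mm above the bench). Turns with the screw: x along its steel cross bar (52 long, 6 thick, 14 mm high; hub 16 across, 16 high), z up. The black two-toed foot is fixed, about 190 mm long; an aluminium stub 62 mm high stands 70 mm from the screw, opposite the toes.
- lock (a joint): Screw angle (rad): 0 to 0.1 at the start, grows clockwise from above, stop at 2.2, about 0.1 N m to turn, stays where left, does not sink. With the key's handle parallel or square to the bar, the bar lies midway between prongs, 9 mm of room each side; the key then turns about 28 degrees freely before its prongs bear on the bar and push it round. The prongs slide on the face.
- plain_key_mid (a point): The other key, to be left alone: same T-handle, height, axes and middle point, but its lower end is a plain round steel cylinder 38 mm across and 34 mm high, with no cross and no prongs. The two keys may stand in either place.
There are look-alikes about, which are no part of the job. Of the things shaped like the part that bears lock_bar, the black one is meant.

How it is judged:
By the outcome, as a careful person would: the job done as asked, in the order asked, and still so for the second after the job is handed in, with the robot touching nothing.
It also fails if it takes over 43 s, if anything falls off the work surface, if the arm or the gripper's body presses on something with over 40 N, if the wrist force passes 120 N, or if a joint passes its speed limit or range.

## Working session

There is one attempt and no reset: what is moved stays moved. The work goes in short steps, each a Python script; the robot and the scene stay as the last script left them, time stands still between calls to the robot, and variables do not carry over. Pictures are saved under pics/ and viewed, and the job is handed in when it is done.

```bash
ls; mkdir -p pics
python3 - <<'E'
from cell import env
import cv2,pickle
d={}
for n in("side","top"):
    c=env.capture(n); d[n]=c
    cv2.imwrite(f"pics/{n}0.png",cv2.cvtColor(c["image"],cv2.COLOR_RGB2BGR)); print(n,{k:v for k,v in c.items() if k!="image"})
pickle.dump(d,open("c0.pkl","wb"))
print(env.get_state())
E
```

```text
pics
side {'fx': 371.828695484574, 'fy': 371.828695484574, 'cx': 257.95907208114977, 'cy': 191.7430548870487, 'eye': array([ 269.79712009,  638.99446304, 1008.00723954]), 'rotation': array([-0.31834628,  2.8676769 , -1.06201211])}
top {'fx': 384.4694192885877, 'fy': 384.4694192885877, 'cx': 257.26076560344035, 'cy': 191.80829995925836, 'eye': array([ 289.15600921, -190.47882995, 1396.72174832]), 'rotation': array([-2.14737113,  2.16341658, -0.08653821])}
{'time': 0.1, 'joint_positions': array([-1.32726233e+00,  3.77991886e-01,  7.97647749e-02,  1.27438027e+00,
        1.97759538e-05,  1.46051319e+00]), 'dq': array([ 8.26826672e-05, -2.17506685e-03,  3.42441454e-03, -8.12247642e-04,
       -6.88928630e-04, -3.84859953e-04]), 'tau': array([ 7.66726134e-04, -4.64694464e+01,  2.70581961e+01,  1.20385137e-02,
       -2.92930135e-04, -1.49428058e-05]), 'eef_pos': array([ 199.09618706, -538.76539928,  204.25530434]), 'ee_rot': array([-3.09077995e+00, -5.52561927e-01,  1.58309945e-04]), 'contact_force': array([0.05755537, 0.40582323, 0.13107616]), 'wrist_torque': array([ 0.00557756, -0.06971826,  0.01743522]), 'finger_gap': 85.2542176255502}
```

View pics/side0.png

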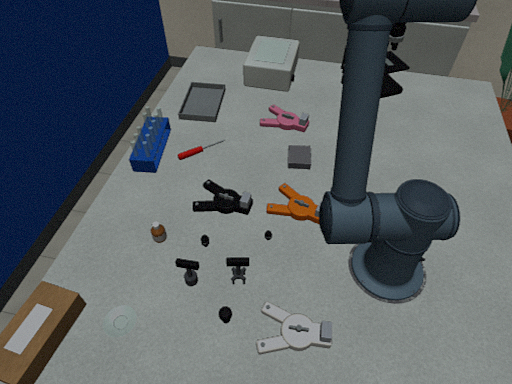

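View pics/top0.png

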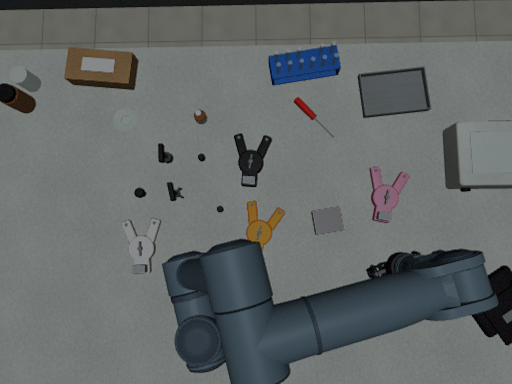

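```bash
cat > h.py <<'E'
import numpy as np,cv2
from scipy.spatial.transform import Rotation as R
from scipy.optimize import least_squares
# rotation taken as camera->world
def proj(c,P):
    M=R.from_rotvec(c["rotation"]).as_matrix()
    p=(np.atleast_2d(P)-c["eye"])@M
    return np.c_[c["cx"]+c["fx"]*p[:,0]/p[:,2],c["cy"]+c["fy"]*p[:,1]/p[:,2]]
def ray(c,uv,z):
    M=R.from_rotvec(c["rotation"]).as_matrix()
    d=M@np.array([(uv[0]-c["cx"])/c["fx"],(uv[1]-c["cy"])/c["fy"],1])
    return c["eye"]+d*(z-c["eye"][2])/d[2]
def crop(c,u,v,w,h,s,fn,pts=None):
    im=cv2.cvtColor(c["image"],cv2.COLOR_RGB2BGR)[v:v+h,u:u+w]
    im=cv2.resize(im,None,fx=s,fy=s,interpolation=cv2.INTER_CUBIC)
    im=np.clip(255*(im/255.)**0.6,0,255).astype(np.uint8)
    if pts is not None:
        for col,P in pts:
            for q in proj(c,P): cv2.circle(im,tuple(np.round(((q-[u,v])+.5)*s).astype(int).tolist()),1,col,-1)
    cv2.imwrite(fn,im)
E
python3 - <<'E'
from h import *
import pickle
d=pickle.load(open("c0.pkl","rb"))
print(proj(d["side"],[0,0,0]),proj(d["top"],[0,0,0]))
print(ray(d["top"],(175,191),95),ray(d["side"],(238,262),95),ray(d["top"],(251,163),40),ray(d["side"],(230,200),40))
crop(d["side"],170,170,100,130,6,"pics/s1.png")
s=crop(d["side"],170,170,100,70,8,"pics/s1a.png");crop(d["side"],170,240,100,60,8,"pics/s1b.png")
crop(d["top"],145,130,60,75,8,"pics/t1a.png");crop(d["top"],225,125,60,75,8,"pics/t1b.png")
E
```

```text
[[386.3962777  266.55497836]] [[214.05118293 314.76507711]]
[432.12498891 123.58326951  95.        ] [429.35026495 137.15084798  95.        ] [ 536.5670343  -135.09307235   40.        ] [ 524.25208248 -115.92359868   40.        ]
```

View pics/s1a.png

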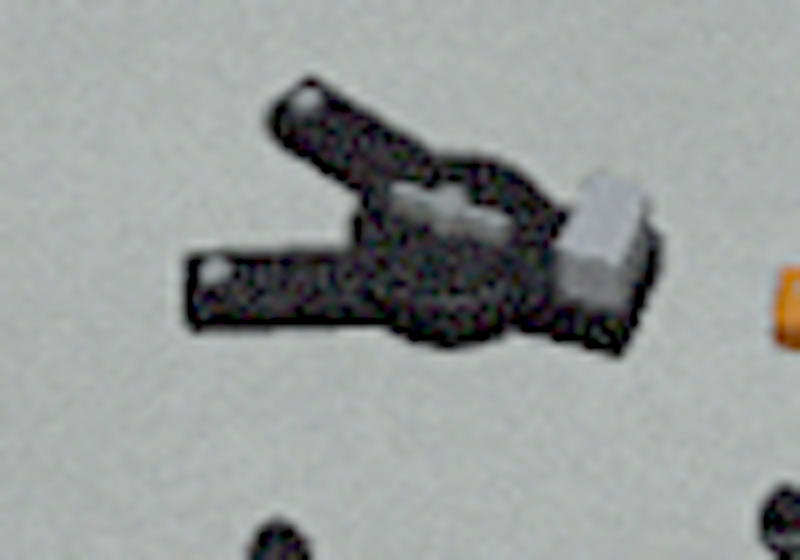

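View pics/s1b.png

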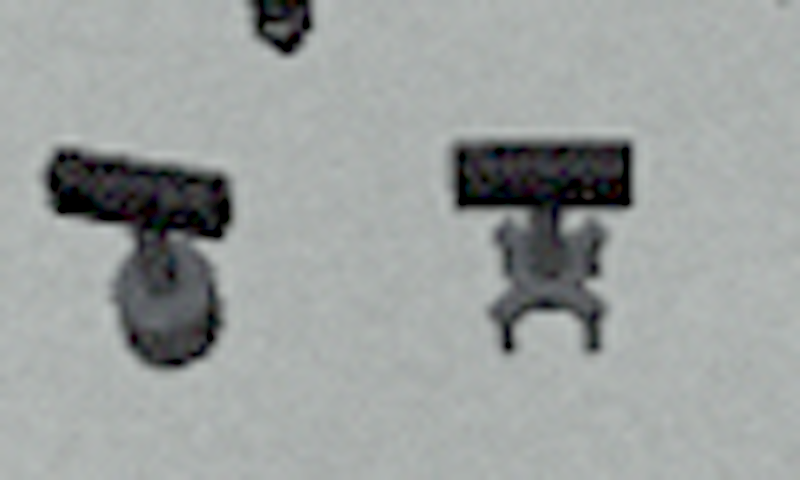

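View pics/t1a.png

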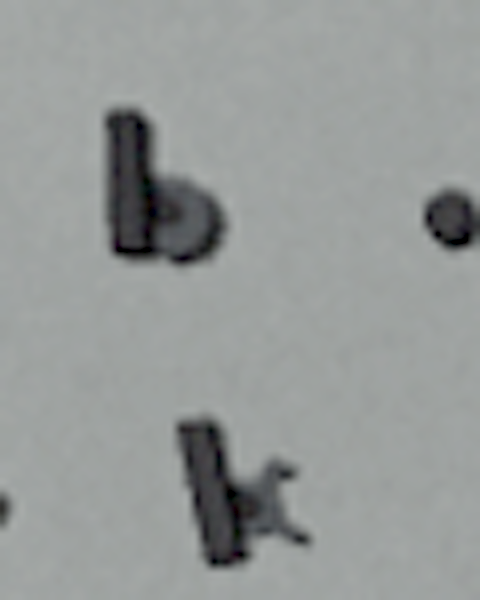

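View pics/t1b.png

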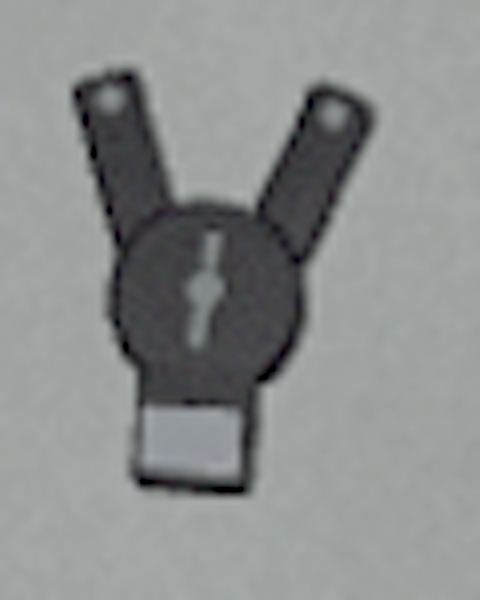

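```bash
cat > fit.py <<'E'
from h import *
from scipy.optimize import minimize
def box(cx,cy,z0,z1,lx,ly,yaw=0):
    p=np.array([[sx*lx/2,sy*ly/2] for sx in(-1,1) for sy in(-1,1)])
    c,s=np.cos(yaw),np.sin(yaw); p=p@np.array([[c,s],[-s,c]])+[cx,cy]
    return np.vstack([np.c_[p,np.full(4,z)] for z in(z0,z1)])
def cyl(cx,cy,z0,z1,r):
    t=np.linspace(0,2*np.pi,24,endpoint=False)
    return np.vstack([np.c_[cx+r*np.cos(t),cy+r*np.sin(t),np.full(24,z)] for z in(z0,z1)])
# painted in order; (hull, level index) ; z: 0 at prong tips
def key_parts():
    L=[]
    for k in range(4):
        a=np.pi/4+k*np.pi/2; L.append((cyl(22*np.cos(a),22*np.sin(a),0,22,3.5),1))
    for a in(np.pi/4,3*np.pi/4): L.append((box(0,0,22,32,52,8,a),1))
    L.append((cyl(0,0,30,84,7),1)); L.append((box(0,0,84,110,64,16),2))
    return L
def bar_parts(): # z 0 = bench, x along bar
    return [(cyl(0,0,18,30,42),2),(box(0,0,30,44,52,6),1),(cyl(0,0,30,46,8),1)]
S=8
def render(c,parts,pose,roi,lev):
    u,v,w,h=roi; x,y,z,yaw=pose
    im=np.full((h*S,w*S),lev[0],np.float32)
    M=R.from_euler('z',yaw).as_matrix()
    for P,l in parts:
        q=(proj(c,P@M.T+[x,y,z])-[u,v]+.5)*S
        cv2.fillConvexPoly(im,cv2.convexHull((q*16).astype(np.int32)),float(lev[l]),shift=4)
    im=cv2.GaussianBlur(im,(0,0),0.5*S)
    return cv2.resize(im,(w,h),interpolation=cv2.INTER_AREA)
def fit(cams,rois,parts,x0,z,levs,masks=None):
    def cost(p,full=False):
        e=0
        for i,(c,r) in enumerate(zip(cams,rois)):
            u,v,w,h=r; g=c["image"][v:v+h,u:u+w].mean(2)
            d=render(c,parts,(p[0],p[1],z,p[2]/30),r,levs[i])-g
            if masks is not None: d=d*masks[i]
            e+=np.mean(np.clip(np.abs(d),0,60)**2)
        return e
    x0=np.array([x0[0],x0[1],x0[2]*30])
    best=None
    for sc in(10,4,1.5):
        s=np.vstack([x0]+[x0+sc*np.eye(3)[i] for i in range(3)])
        r=minimize(cost,x0,method="Nelder-Mead",options=dict(initial_simplex=s,xatol=.02,fatol=1e-3)); x0=r.x
    return r.x[0],r.x[1],r.x[2]/30,r.fun
E
python3 - <<'E'
from fit import *
import pickle
d=pickle.load(open("c0.pkl","rb"));s,t=d["side"],d["top"]
for c,pts in((s,[(180,250),(225,262),(193,278),(239,273)]),(t,[(150,170),(171,190),(178,192),(168,157),(251,175),(251,161)])):
    g=c["image"].mean(2);print([(p,g[p[1],p[0]].round()) for p in pts])
rs,rt=(222,252,32,36),(162,178,26,28)
lv=[(150,75,25)]*2
def lev(c,r):
    u,v,w,h=r; g=c["image"][v:v+h,u:u+w].mean(2); return (np.percentile(g,85),78,np.percentile(g,3))
print(lev(s,rs),lev(t,rt))
x0=(430,125,np.pi/2*0+1.7-1.57)
for yaw in(0,0.2,1.57,1.8):
  print(yaw,fit([s,t],[rs,rt],key_parts(),(425,125,yaw),0,[lev(s,rs),lev(t,rt)]))
E
```

```text
[((180, 250), np.float64(139.0)), ((225, 262), np.float64(123.0)), ((193, 278), np.float64(47.0)), ((239, 273), np.float64(26.0))]
[((150, 170), np.float64(121.0)), ((171, 190), np.float64(27.0)), ((178, 192), np.float64(46.0)), ((168, 157), np.float64(44.0)), ((251, 175), np.float64(18.0)), ((251, 161), np.float64(87.0))]
(np.float64(139.0), 78, np.float64(0.0)) (np.float64(120.33333333333333), 78, np.float64(12.666666666666666))
0 (np.float64(431.59732818673797), np.float64(136.2694923073115), np.float64(0.27553639645397443), np.float64(737.5383844988487))
0.2 (np.float64(431.65813180300853), np.float64(136.18562444200808), np.float64(0.27815979901396787), np.float64(737.4732716151926))
1.57 (np.float64(430.4929825407646), np.float64(136.40885186535527), np.float64(1.752287768128256), np.float64(1643.8815606516882))
1.8 (np.float64(428.4412573834835), np.float64(139.7461425501764), np.float64(1.5683992314486828), np.float64(1671.9929269110273))
```

Run:
```python
from fit import *
import pickle
d=pickle.load(open("c0.pkl","rb"));s,t=d["side"],d["top"]
rs,rt=(222,252,32,36),(162,178,26,28)
L=[(139,50,12),(121,50,25)]
a=fit([s],[rs],key_parts(),(431,136,.2),0,L[:1]);b=fit([t],[rt],key_parts(),(431,130,.2),0,L[1:]);ab=fit([s,t],[rs,rt],key_parts(),(431,136,.2),0,L)
print(np.round(a,3),np.round(b,3),np.round(ab,3))
out=[]
for c,r,l,own in((s,rs,L[0],a),(t,rt,L[1],b)):
    u,v,w,h=r;g=c["image"][v:v+h,u:u+w].mean(2)
    row=[g]+[render(c,key_parts(),(q[0],q[1],0,q[2]),r,l) for q in(own,ab)]
    row=[cv2.copyMakeBorder(i.astype(np.uint8),0,36-h,0,32-w,0) for i in row];out.append(np.hstack(row))
cv2.imwrite("pics/f1.png",cv2.resize(np.vstack(out),None,fx=7,fy=7,interpolation=0))
```

```text
[4.30918e+02 1.37958e+02 2.37000e-01 2.32650e+02] [4.31872e+02 1.35732e+02 2.50000e-01 1.07645e+02] [4.31468e+02 1.36485e+02 2.25000e-01 3.94886e+02]
```

View pics/f1.png

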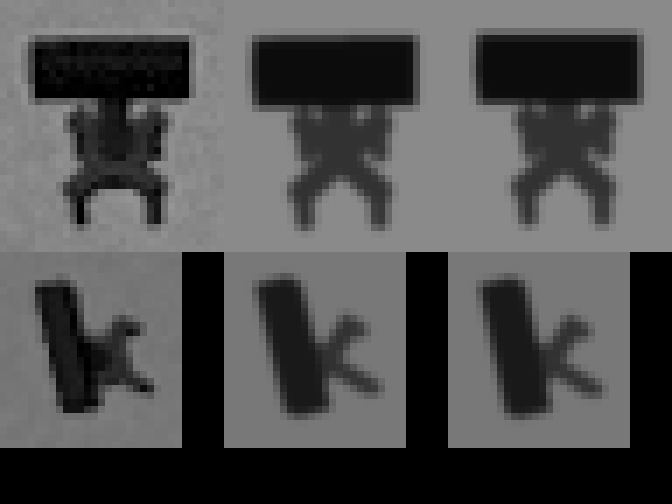

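Run:
```python
from fit import *
import pickle
d=pickle.load(open("c0.pkl","rb"));s,t=d["side"],d["top"]
pl=[(cyl(0,0,0,34,19),1),(cyl(0,0,30,84,7),1),(box(0,0,84,110,64,16),2)]
print("plain",np.round(fit([s,t],[(172,255,30,35),(155,140,22,26)],pl,(520,190,0),0,[(139,50,12),(121,50,25)]),3))
L=[(14,75,14),(18,90,18)]
# bar ROI on disc only
rs,rt=(216,190,22,12),(244,152,14,22)
L=[(16,75,16),(18,90,18)]
u,v,w,h=rs;print(s["image"][v:v+h,u:u+w].mean(2).round().astype(int))
u,v,w,h=rt;print(t["image"][v:v+h,u:u+w].mean(2).round().astype(int))
B=bar_parts()[1:]
r=[]
for cs,ro,l in(([s],[rs],L[:1]),([t],[rt],L[1:]),([s,t],[rs,rt],L)):
    r.append(fit(cs,ro,B,(530,-130,0),0,l));print(np.round(r[-1],3))
# disc from top
```

```text
plain [ 5.353240e+02  2.350140e+02 -1.191000e+00  2.528096e+03]
[[  9  14  18  20   9  16   8   2  16  11   4   3   3   0  12  10  37  67
   99 141 145 141]
 [ 11   9  10   9  11  25  14  23   0  19  13  13  11   4  23   2  11   9
   31  78 128 147]
 [ 17  20  15  17  17   3   8   9   0  14   0   2  13   5  23   5  11   7
    2  15  63 122]
 [  3  22  19  83 105  91  53  11  28  61  74  52  18   0   6  19   7  12
   12   6   7  76]
 [ 13  16  23  49  74  84  93  95  92 100 100  83  32   4  21  15  10  14
   12  16   6  18]
 [ 16  17  18  45  56  63  55  68  96 103 101  94  56  12  11   2  11   6
   10   1   5   7]
 [  3   3  18  33  35  49  48  53  70  87  92  77  98 104  84  68  42   2
    8  15   2  14]
 [  8   3  15  13  14  27  36  35  51  64  58  51  61  70  79 103 100  57
   12  24  13  16]
 [ 21   4  20  18  12  12  12  10  47  60  54  51  49  57  59  73  64  36
   17   1  13   2]
 [ 22  19   7  15   0  14   4  12  20  34  25  32  25  40  49  58  51  33
   12  18  18  17]
 [  9   6   7  11   4  21  16  16  15  11  16  12  14   9  24  30  36  20
    8   7   3   6]
 [ 20  22  13
[... 533 characters left out ...]
29 27 31 27 44 76 88 79 42 31 28 31 32 29]
 [30 27 26 30 32 58 84 54 23 29 31 25 29 29]
 [26 27 29 28 38 71 82 31 27 30 29 30 32 33]
 [30 30 29 27 43 75 74 25 29 28 32 31 29 31]
 [31 29 27 27 48 84 69 23 28 32 29 31 31 30]
 [31 32 29 27 50 88 57 29 30 31 33 30 34 29]
 [30 26 32 30 36 53 41 31 30 31 31 31 30 31]
 [32 32 33 30 27 32 30 32 33 33 32 35 31 34]
 [29 25 30 28 30 32 32 27 29 31 33 32 34 30]
 [27 23 28 27 27 29 31 28 28 27 29 29 28 19]
 [28 27 26 28 28 32 27 27 28 25 30 29 24  0]
 [27 25 25 27 26 28 29 28 30 29 28 27 24 54]]
[ 5.44061e+02 -1.32310e+02 -1.72000e-01  2.92377e+02]
[ 5.45218e+02 -1.31611e+02 -1.68000e-01  1.02292e+02]
[ 5.44462e+02 -1.31947e+02 -1.77000e-01  4.03402e+02]
```

```bash
cat >> fit.py <<'E'
def down(yaw): # tool y axis at yaw (mod pi)
    return R.from_matrix(np.column_stack([[np.sin(yaw),-np.cos(yaw),0],[np.cos(yaw),np.sin(yaw),0],[0,0,-1]])@np.eye(3)).as_rotvec()
KEY=(431.5,136.5,0.245); BAR=(544.6,-131.9,-0.172)
E
python3 - <<'E'
from fit import *
import pickle
from cell import env
d=pickle.load(open("c0.pkl","rb"));s,t=d["side"],d["top"]
pl=[(cyl(0,0,0,34,19),1),(cyl(0,0,30,84,7),1),(box(0,0,84,110,64,16),2)]
print(ray(t,(161,154),110),ray(s,(187,264),97))
x0=ray(t,(161,154),110)
print("plain",np.round(fit([s,t],[(172,255,30,35),(155,140,22,26)],pl,(x0[0],x0[1],0),0,[(139,50,12),(121,50,25)]),3))
for off in(0,np.pi):
  for n,p,y in(("pick",(*KEY[:2],78),KEY[2]),("hi",(*KEY[:2],180),KEY[2]),("placehi",(*BAR[:2],200),BAR[2]),("place",(*BAR[:2],108),BAR[2]),("turned",(*BAR[:2],108),BAR[2]-np.pi/2)):
    j=env.ik(p,down(y+np.pi/2+off)); print(n,off, None if j is None else np.round(j,3), R.from_rotvec(down(y)).as_matrix()[:,1].round(2))
E
```

```text
[558.34418824 170.27791015 110.        ] [564.67266667 175.42613745  97.        ]
plain [5.65354e+02 1.74917e+02 3.30000e-02 4.77599e+02]Traceback (most recent call last):
  File "<stdin>", line 11, in <module>
  File "fit.py", line 46, in down
    return R.from_matrix(np.column_stack([[np.sin(yaw),-np.cos(yaw),0],[np.cos(yaw),np.sin(yaw),0],[0,0,-1]])@np.eye(3)).as_rotvec()
           ~~~~~~~~~~~~~^^^^^^^^^^^^^^^^^^^^^^^^^^^^^^^^^^^^^^^^^^^^^^^^^^^^^^^^^^^^^^^^^^^^^^^^^^^^^^^^^^^^^^^^^^^^^^^^
  File "scipy/spatial/transform/_rotation.pyx", line 1143, in scipy.spatial.transform._rotation.Rotation.from_matrix
ValueError: Non-positive determinant (left-handed or null coordinate frame) in rotation matrix 0: [[ 0.97013732 -0.24255632  0.        ]
 [ 0.24255632  0.97013732  0.        ]
 [ 0.          0.         -1.        ]].
```

```bash
sed -i 's/\[\[np.sin(yaw),-np.cos(yaw),0\]/[[-np.sin(yaw),np.cos(yaw),0]/' fit.py
python3 - <<'E'
from fit import *
from cell import env
for off in(0,np.pi):
  for n,p,y in(("pick",(*KEY[:2],78),KEY[2]),("hi",(*KEY[:2],190),KEY[2]),("placehi",(*BAR[:2],200),BAR[2]),("place",(*BAR[:2],108),BAR[2]),("turned",(*BAR[:2],108),BAR[2]-np.pi/2)):
    j=env.ik(p,down(y+np.pi/2+off)); print(n,off, None if j is None else np.round(j,3))
E
```

```text
pick 0 [ 0.166  0.22  -0.484  0.867  0.    -0.079]
hi 0 [ 0.166  0.136 -0.278  1.156  0.    -0.079]
placehi 0 [-0.351  0.348  0.026  1.248  0.    -0.179]
place 0 [-0.351  0.394 -0.151  1.026  0.    -0.179]
turned 0 [-0.351  0.394 -0.151  1.026  0.     1.392]
pick 3.141592653589793 [ 0.166  0.22  -0.484  0.867  0.     3.063]
hi 3.141592653589793 [ 0.166  0.136 -0.278  1.156  0.     3.063]
placehi 3.141592653589793 [-0.351  0.348  0.026  1.248 -0.     2.963]
place 3.141592653589793 [-0.351  0.394 -0.151  1.026 -0.     2.963]
turned 3.141592653589793 [-0.351  0.394 -0.151  1.026  0.    -1.75 ]
```

Run:
```python
from fit import *
from cell import env
import pickle
o=down(KEY[2]+np.pi/2)
env.move_pose([*KEY[:2],190],o); print(env.get_state()["time"])
print(env.move_linear([*KEY[:2],79],speed=120,guard=8)); st=env.get_state();print(st["time"],st["eef_pos"],st["contact_force"])
env.grab(); st=env.get_state();print(st["time"],st["eef_pos"],st["contact_force"],st["finger_gap"])
env.move_linear([*KEY[:2],180],speed=120); st=env.get_state();print(st["time"],st["eef_pos"],st["contact_force"],st["finger_gap"])
d={}
for n in("side","top"):
    c=env.capture(n); d[n]=c
pickle.dump(d,open("c1.pkl","wb"))
q=proj(d["side"],[431,136,120])[0];crop(d["side"],int(q[0])-50,int(q[1])-40,100,80,7,"pics/s2.png")
q=proj(d["top"],[431,136,120])[0];crop(d["top"],int(q[0])-40,int(q[1])-40,80,80,7,"pics/t2.png")
```

```text
2.6333
False
3.7083 [432.17963409 136.56417486  79.6247451 ] [0.36221953 0.03077825 0.19639901]
4.3583 [431.82492197 136.45702519  79.35117115] [-0.10204404 -0.93949614  3.10644509] 13.524825470880002
5.35 [430.72056153 136.38512419 179.05525481] [-0.13277113  0.44188513 -2.61801907] 13.41485866326006
```

View pics/s2.png

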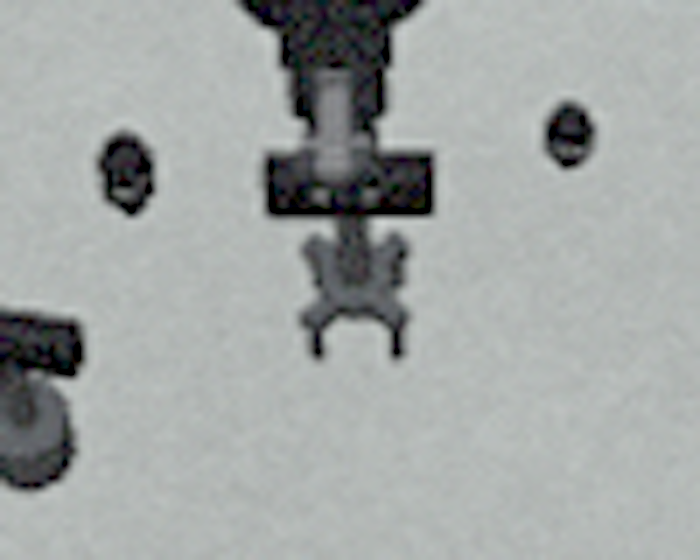

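View pics/t2.png

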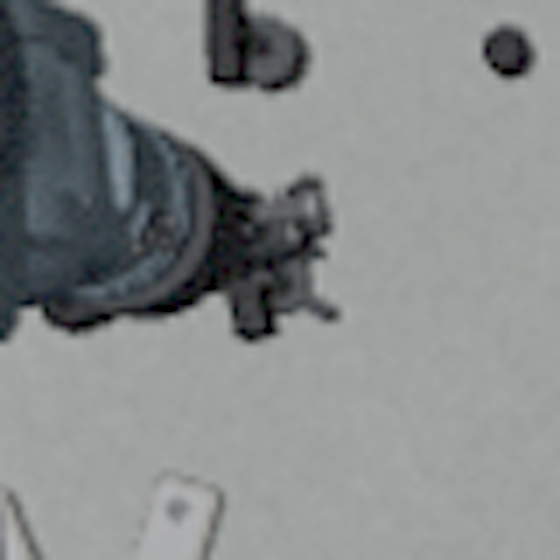

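Run:
```python
from fit import *
from cell import env
import pickle
c=pickle.load(open("c1.pkl","rb"))["side"]
q=proj(c,[431,136,120])[0]; u,v=int(q[0])-50,int(q[1])-40
r=(u+35,v+21,30,32)
m=np.ones((32,30)); m[:8,7:21]=0
print("held",np.round(fit([c],[r],key_parts(),(431,136,.24),99.7,[(139,50,12)],[m]),3))
env.move_pose([*BAR[:2],190],down(BAR[2]+np.pi/2)); st=env.get_state(); print(st["time"],st["eef_pos"])
d={}
for n in("side","top"): d[n]=env.capture(n)
pickle.dump(d,open("c2.pkl","wb"))
for n,f in(("side","s3"),("top","t3")):
    q=proj(d[n],[544,-132,90])[0];print(n,int(q[0])-45,int(q[1])-40);crop(d[n],int(q[0])-45,int(q[1])-40,90,80,7,f"pics/{f}.png")
```

```text
held [4.30723e+02 1.35886e+02 2.44000e-01 3.44041e+02]
6.575 [ 544.13762777 -130.58239864  189.75222794]
side 179 145
top 204 118
```

View pics/s3.png

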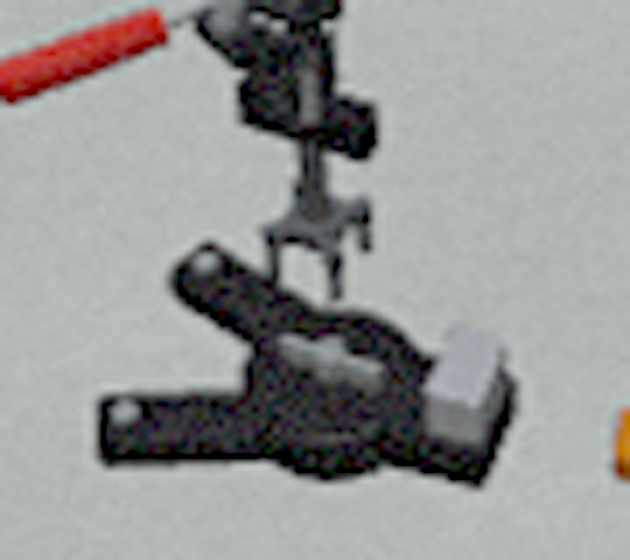

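View pics/t3.png

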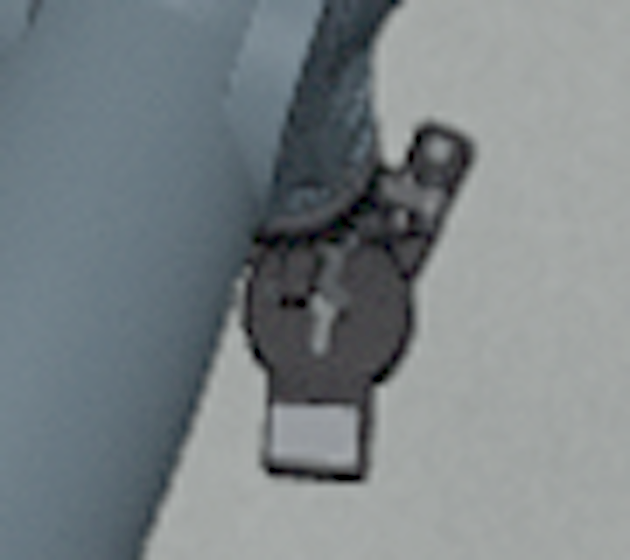

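Run:
```python
from fit import *
from cell import env
import pickle
p=[544.5,-132.0]
print(env.move_linear([*p,125],speed=60,guard=15)); st=env.get_state();print(st["time"],st["eef_pos"],st["contact_force"])
d={}
env.sleep(.3)
st=env.get_state();print(st["eef_pos"],R.from_rotvec(st["ee_rot"]).as_matrix().round(3))
for n in("side","top"): d[n]=env.capture(n)
pickle.dump(d,open("c3.pkl","wb"))
for n,f in(("side","s4"),("top","t4")):
    q=proj(d[n],[544,-132,60])[0];print(n,int(q[0])-35,int(q[1])-35);crop(d[n],int(q[0])-35,int(q[1])-35,70,60,9,f"pics/{f}.png")
```

```text
False
7.9083 [ 544.92214788 -132.15475015  125.4993446 ] [ 0.75068534  0.47707477 -2.53333408]
[ 544.67792061 -132.04979776  125.25462457] [[-0.985  0.171  0.   ]
 [ 0.171  0.985 -0.   ]
 [-0.    -0.    -1.   ]]
side 190 156
top 214 124
```

View pics/s4.png

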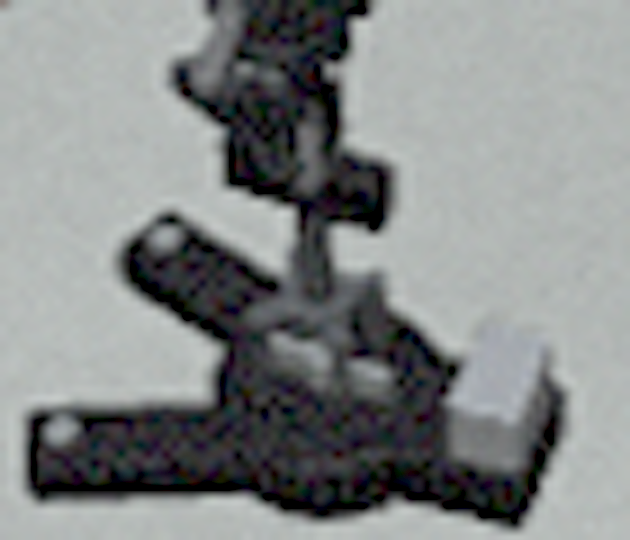

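View pics/t4.png

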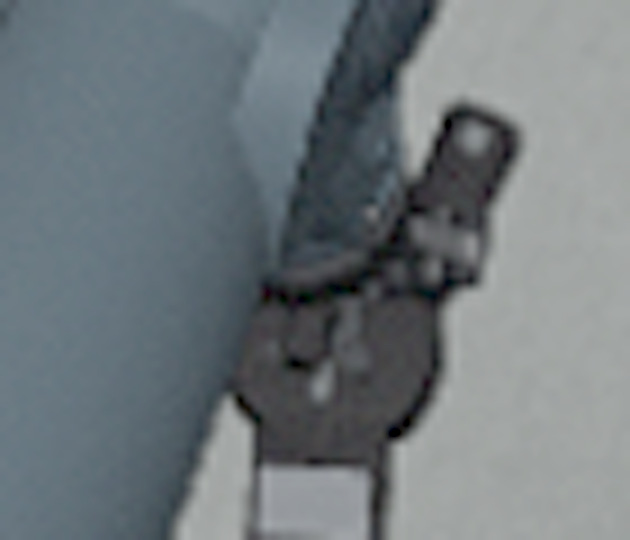

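Run:
```python
from fit import *
from cell import env
print(env.move_linear([544.4,-132.0,105],speed=12,guard=6)); st=env.get_state();print(st["time"],st["eef_pos"],st["contact_force"],st["wrist_torque"])
env.sleep(.3)
st=env.get_state();print(st["time"],st["eef_pos"],st["contact_force"],st["wrist_torque"],st["joint_positions"])
```

```text
True
9.5167 [ 544.39979831 -132.27675683  109.30920401] [-0.73769812 -0.10556535  5.07874151] [-0.040507    0.0821181  -0.00487139]
9.8167 [ 544.41758556 -132.28602298  109.34257356] [-0.43757631 -0.72141713  5.25589223] [0.019349   0.09674147 0.0474837 ] [-3.51246030e-01  3.92349839e-01 -1.49213679e-01  1.02901842e+00
 -5.71618499e-04 -1.79102016e-01]
```

Run:
```python
from fit import *
from cell import env
for a in(0.25,0.5,0.8,1.2,np.pi/2):
    env.move_pose([544.4,-132.0,108.9],down(BAR[2]-a+np.pi/2)); st=env.get_state()
    print(round(a,2),st["time"],st["eef_pos"],st["contact_force"].round(1),st["wrist_torque"].round(2),st["joint_positions"][5],st["finger_gap"])
```

```text
0.25 10.1667 [ 544.87765491 -132.09411195  109.38845745] [0.1 0.9 2.1] [ 0.09  0.01 -0.05] 0.06795405205661754 13.162057215304305
0.5 10.5167 [ 544.91907795 -132.41309875  109.38819756] [ 0.3 -0.2  2.9] [-0.23 -0.   -0.06] 0.3164442385880997 13.607518762459376
0.8 10.9083 [ 544.79071834 -132.50488854  109.3758564 ] [-0.2 -1.7  4.5] [-0.37  0.09  0.01] 0.6161588035103585 13.129894932858948
1.2 11.375 [ 544.54247786 -132.48922414  109.42282863] [-1.  -1.   6.4] [-0.4   0.25  0.03] 1.0174984051856553 13.607304178886745
1.57 11.8167 [ 544.22748341 -132.28000295  109.41844483] [-2.5 -1.5  6.9] [-0.37  0.45  0.02] 1.388380622398319 13.542671191300006
```

Run:
```python
from fit import *
from cell import env
import pickle
st=env.get_state();print(st["joint_positions"][5],st["wrist_torque"].round(2))
d={}
for n in("side","top"): d[n]=env.capture(n)
pickle.dump(d,open("c4.pkl","wb"))
for n,f in(("side","s5"),("top","t5")):
    q=proj(d[n],[544,-132,60])[0];crop(d[n],int(q[0])-35,int(q[1])-35,70,60,9,f"pics/{f}.png")
```

```text
1.388380622398319 [-0.37  0.45  0.02]
```

View pics/s5.png

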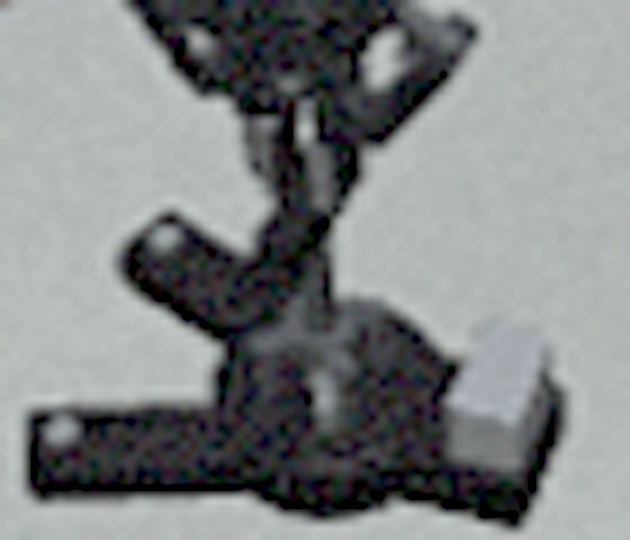

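View pics/t5.png

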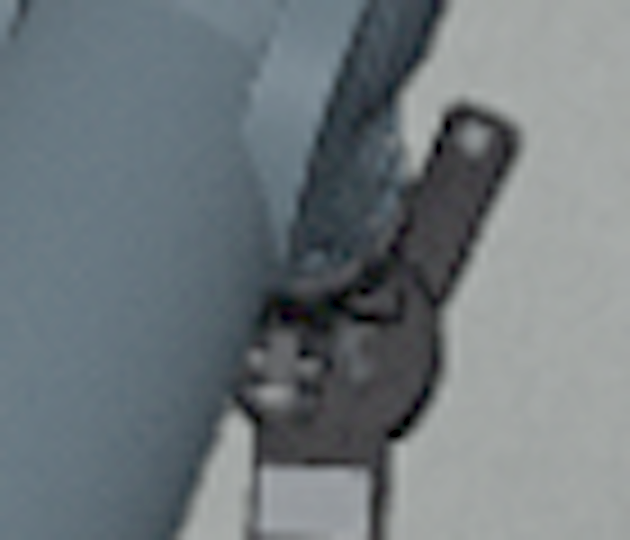

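Run:
```python
from fit import *
from cell import env
import pickle
env.ungrasp(); st=env.get_state();print(st["time"],st["eef_pos"],st["contact_force"].round(1),st["finger_gap"])
p=st["eef_pos"]
print(env.move_linear([544.4,-132,220],speed=80,guard=10)); st=env.get_state();print(st["time"],st["eef_pos"],st["contact_force"].round(1))
env.move_pose([380,-420,240],st["ee_rot"]); print(env.get_state()["time"])
env.sleep(.3)
d={}
for n in("side","top"): d[n]=env.capture(n)
pickle.dump(d,open("c5.pkl","wb"))
for n,f in(("side","s6"),("top","t6")):
    q=proj(d[n],[544,-132,60])[0];print(int(q[0])-35,int(q[1])-35);crop(d[n],int(q[0])-35,int(q[1])-35,70,60,9,f"pics/{f}.png")
    cv2.imwrite(f"pics/{f}full.png",cv2.cvtColor(d[n]["image"],cv2.COLOR_RGB2BGR))
```

```text
12.6083 [ 544.41858319 -131.96353718  108.86739187] [0.3 0.1 0.1] 85.53769568279996
False
14.15 [ 544.01409369 -131.87833233  219.36957354] [-0.4  0.1 -0.1]
15.4083
190 156
214 124
```

View pics/s6.png

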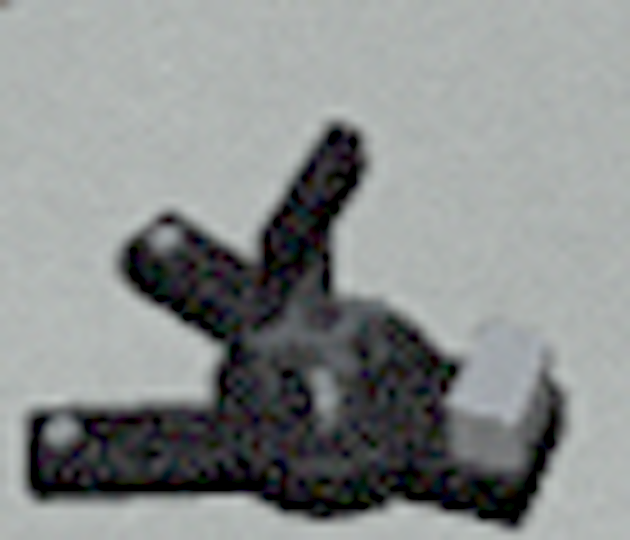

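View pics/t6.png

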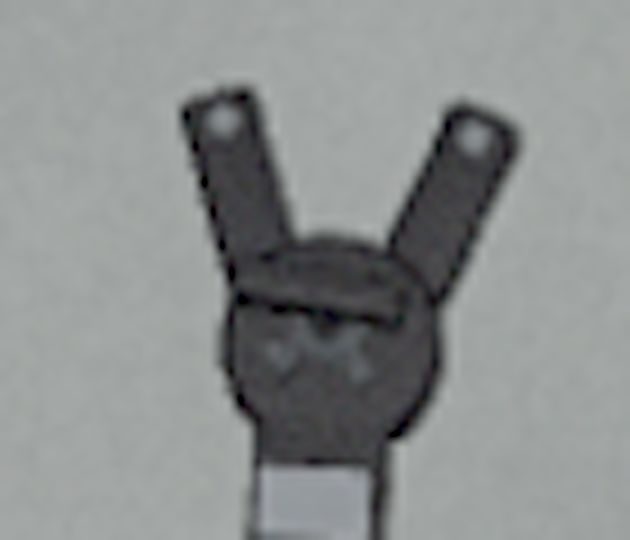

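View pics/s6full.png

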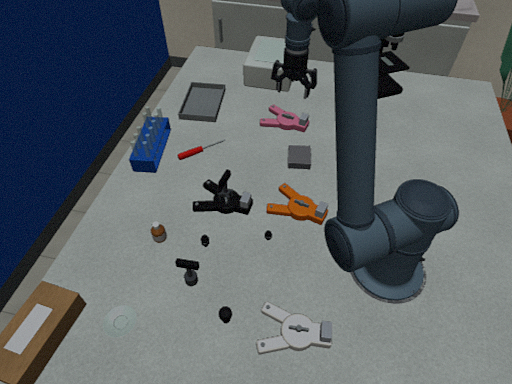

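Run:
```python
from fit import *
import pickle
d=pickle.load(open("c5.pkl","rb"))
def pts(P,yaw): return P@R.from_euler('z',yaw).as_matrix().T+[544.5,-132,0]
K=pts(box(0,0,114,140,64,16),-0.172-np.pi/2);B=pts(box(0,0,30,44,52,6),-1.254)
P=[(0,0,255),K],[(0,255,0),B]
crop(d["side"],190,156,70,60,9,"pics/s7.png",[((0,0,255),K),((0,255,0),B)])
crop(d["top"],214,124,70,60,9,"pics/t7.png",[((0,0,255),K),((0,255,0),B)])
cv2.imwrite("pics/st7.png",cv2.resize(np.hstack([cv2.imread("pics/s7.png"),cv2.imread("pics/t7.png")]),(800,343)))
t=pickle.load(open("c0.pkl","rb"))["side"]["image"].astype(int);n=d["side"]["image"].astype(int)
print("plain diff",abs(t-n)[255:290,172:202].mean(), "bg diff",abs(t-n)[290:300,172:202].mean())
```

```text
plain diff 4.230476190476191 bg diff 3.638888888888889
```

View pics/st7.png

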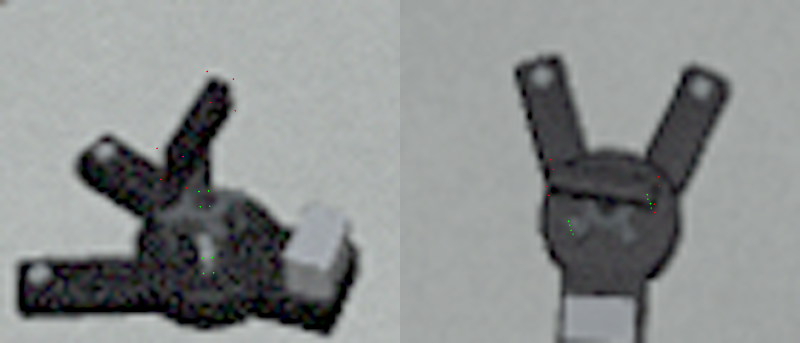

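```bash
python3 -c "
from cell import env
print(env.get_state()['time']);print(env.finish_job())"
```

```text
15.8083
the job is handed in; nothing more can be done
None
```

The job is done and handed in at 15.8 s. The four-pronged key now stands upright on the black foot's screw, turned a quarter turn clockwise.

- **Setting down:** I gripped the key by its handle and set it square over the bar. It touched down at the height expected for the prongs resting on the face, with about 8 N of contact, before any turning.
- **Turning:** The wrist turned 90° clockwise and the key followed. From that I expect the screw to have turned about 62° (about 1.1 rad), since roughly 28° of the turn is free play.
- **Last checks:**
  - After releasing and backing off, both pictures show the key upright, with its handle within about a pixel of the predicted pose.
  - The bar shows between the prongs in the side view, turned round as expected.
  - The plain key's spot in the side picture differs from the first one by no more than image noise.
- **Limits of the checks:** The bar is mostly hidden under the key, so its final angle is only roughly confirmed. My first position fit for the plain key failed; a second one, from a better starting guess, worked. No other check failed or disagreed.

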